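# Register a carved printing block in the corner of a registration board

### The arm

A 7-joint arm with a two-finger parallel gripper is mounted at the origin on a cart in front of the work surface, level with it; the furniture and walls round the work are solid. World frame = base frame: x ahead of the robot, y to its left, z up, the work surface at z = 0. Lengths are in m, angles in degrees, forces in N, time in s.
With the tool pointing down it reaches from about 0.4 to 0.9 m from the base axis. Payload 5.5 kg.
Tool frame: the origin (TCP) lies midway between the tips of the shut fingers; the grasp point (between the pads) lies 19 mm behind it (arm.grip_depth is the z of the grasp point in the tool frame, in m); z points along the fingers, y is the line along which they close (so a half turn about z gives the same grasp; the last joint's range is limited). The gripper opens to 92 mm and grips with 3 to 60 N. Pads are 19 mm wide; open, the fingers measure 130 mm over their backs; the gripper's body (75 mm by 190 mm) begins 47 mm behind the grasp point.
Start: joints at [78.392, 28.699, -24.465, 88.831, 12.651, 65.22, -12.049], TCP at [0.292, -0.581, 0.227] pointing down, gripper open.
Joint ranges: [-164.97, 164.97], [-17.58, 116.51], [-87.97, 89.64], [11.32, 138.91], [-80.73, 260.73], [10.89, 115.49], [-147.41, 147.41]. Speed limits (degrees/s): [147.25, 147.25, 180, 180, 180, 180, 180].

### API

Orientations are given as a 3x3 rotation matrix whose columns are the frame's x, y, z axes.
In Python, from workcell import arm gives the robot as it stands.
- The arm moves only by the shell command python3 -m jog 'ROWS' [OPENING] [FORCE]. ROWS is JSON, one flat list of numbers, 4 for each row, row after row: the shift along the world's x, y, z in mm, then the turn about the world's z in rad. In form: [x, y, z, spin, x, y, z, spin, ...]. A call has 1 to 5 rows; each row shifts and turns the commanded pose from where the row before left it; what a row does not reach is not made up. A row lasts 1/10 s, in which the tool goes at most 50 mm and 8.59 degrees, less where a joint would pass 70% of its speed; a pose out of reach is approached as far as the arm can. A call with a gripper value outside its range is refused whole. OPENING is the opening in per cent of the stroke, from 0 (shut) to 100 (fully open), set as the call begins (- or left out, the last holds). The fingers move at their own pace and stop on an object; FORCE is the grip in N (left out, the last holds). Time passes only in rows, so rows that do not move let the fingers close. It gives the time, the measured TCP pose, the force, the opening and the grip force at its end, in the units of the state.
- arm.get_state(): the state, without advancing time (a new reading comes with each control period).
- arm.grab_frame(name): name is "side" or "top" or "wrist"; returns a dict with "frame" (480x640x3 uint8, red, green, blue), "camera_matrix" (3x3 intrinsics, pixels), "distortion" ([k1, k2, p1, p2, k3] as OpenCV has them; the pictures are not rectified), "world_from_camera" (4x4, takes a point from camera to world coordinates). Camera axes: x right, y up, looking along -z (the intrinsics and any distortion apply to the point x, -y, -z); pixel columns grow to the right and rows downward; lengths in m; the calibration is good to about 2 mm. A picture is of the moment at which its call begins. There is no depth.
- arm.finish_job(): hands the job in; it is judged then, once.
The state is a dict: "time": time; "q": joint angles; "joint_velocities": joint speeds; "tau": joint torques, N m; "tcp_pos": TCP position; "tcp_rot": TCP orientation; "ft_force": force on the tool from outside, world axes, zero at the start; "torque": the same for the moment, N m; "opening": finger opening in m; "grasp_force": force on a finger pad.
Only numpy, scipy, OpenCV 4.12 (cv2) and the standard library are available. Lean on these libraries where they do the work, as an engineer would, in place of code of your own. Each camera call takes 0.05 s, during which the arm holds its last target. There are 200 camera calls.

### The job

Lay the long carved printing block, carved face up, flat on the bed of the registration board, slide its long edge under the steel hold-down strip until it bears flush along the dark fence, and only then slide it along the fence until its end bears on the aluminium end stop, so that it ends flush with both. Press it against each with a light but definite push (a few newtons, felt for a moment): the end stop is only finger-tight and must keep its setting, the fence must not be rammed, and the other things on the table stay where they are.

Things in the scene. Friction and masses are not known exactly. Their poses are not given: they have to be found in the camera images.
- print_block: printing block, 110 x 50 x 24 mm, 0.14 to 0.28 kg, pale wood with a grey carved face (a leaf spray) on top, lying face up on the table at the start, left of the board, nearer the robot. Origin: centre of its underside; x along its 110 mm length, y across its 50 mm width, z up out of the carved face. Either long edge may go to the fence.
- register_board: fixed registration board: plywood bed x -55 to 70, y -107 to 107 mm, 12 mm thick, its top 18.6 mm above the table. Origin: on its underside, mid-length; x points across the bed to the fence (ahead and left), y along the fence away from the stop, back towards the robot. A steel hold-down strip covers x 44 to 70, y -48 to 18 mm, 28 to 31 mm above the bed: the 24 mm block slides under it but cannot be set down there.
- fence: rigid dark wooden fence fixed on the bed along its +x side, 16 mm thick, 214 mm long, top 28 mm above the bed. Same origin and axes as the board; its face towards the bed is the plane x = 54 mm, so the block touches it when its centre line lies at x = 29 mm. More than 60 N on it counts as rammed.
- end_stop: aluminium bar across the bed, 20 mm thick (y), from the fence to 65 mm in front of it, 24 mm high above the bed; its saddle and thumb screw on the fence reach 46 mm above the bed. Clamped elsewhere along the fence each time; it slips when pushed with over about 30 N, and 4 mm of slip loses the setting. Its origin lies off the bar: use stop_face.
- stop_face (a point): point on the stop's working face (looks to the board's +y), at the height of the bed's top, at x = 29 mm and y = -87 to -57 mm of the board, axes as the board's. The block touches when its centre is 55 mm to the +y side of this point.
- plain_block: bystander: plain square wooden block without carving, 90 x 90 x 19 mm, origin at the centre of its underside
- tape_roll: bystander: roll of masking tape lying flat, 96 mm across, 25 mm high, origin at the centre of its underside
- spirit_bottle: bystander: small glass bottle lying on its side, 102 mm long, 47 mm across, origin under its middle
- paint_tube: bystander: metal paint tube lying beside the large thin painting board, 140 x 36 x 23 mm, origin under its middle

How it is judged (in metres and radians):
On the way, in this order (a step that is already met when the one before it is completed fails the run):
1. the block lies flat on the bed, square to the fence and pressed against it with at least 2 N (x of print_block in the frame of register_board above 0.027 m and angle between the x axis of print_block and the y axis of register_board, either way round below 0.0175 rad and contact force between print_block and fence above 2 N and z of print_block in the frame of register_board below 0.015 m), for 0.04 s.
2. then, with its long edge near the fence, its end is pressed against the end stop with at least 2 N (y of print_block in the frame of stop_face below 0.057 m and contact force between print_block and end_stop above 2 N and x of print_block in the frame of register_board above 0.024 m), for 0.04 s.
At the end, for the whole second after the job is handed in: The block lies flat on the bed, face up and at rest, its long edge within 2 mm of the fence and parallel to it within 1 degree, its end within 2 mm of the end stop; the end stop is within 4 mm of its first setting (x of print_block in the frame of register_board between 0.027 and 0.032 m and angle between the x axis of print_block and the y axis of register_board, either way round below 0.0175 rad and y of print_block in the frame of stop_face between 0.051 and 0.057 m and z of print_block in the frame of register_board between 0.009 and 0.015 m and angle between print_block's own z axis and vertical below 0.035 rad and linear speed of print_block below 0.01 m/s and distance of stop_face from where it was at the start of the episode below 0.004 m); the robot touches nothing.
It fails at once if the end stop is shoved 4 mm or more from its setting (distance of stop_face from where it was at the start of the episode above 0.004 m).
It fails at once if the fence is rammed: more than 60 N between block and fence (contact force between print_block and fence above 60 N).
It fails at once if a bystander is moved more than 30 mm (distance of any of plain_block, tape_roll, spirit_bottle, paint_tube from where it was at the start of the episode above 0.03 m).
It also fails if it takes over 54 s, if anything falls off the work surface, if the arm or the gripper's body presses on something with over 40 N, if the wrist force passes 120 N, or if a joint passes its speed limit or range.

## Working session

There is one attempt and no reset: what is moved stays moved. The work goes in short steps, Python scripts to look and compute and a shell command to move; the robot and the scene stay as the last step left them, time stands still between calls to the robot, and variables do not carry over. Pictures are saved under pics/ and viewed, at most 10 in all, crops included, and the job is handed in when it is done.

```bash
mkdir -p pics; cat > h.py <<'E'
import numpy as np, cv2
from workcell import arm
def grab(n):
    f=arm.grab_frame(n); return f
def save(f,name): cv2.imwrite('pics/'+name,f['frame'][:,:,::-1])
def ray(f,pts,z):
    K=np.array(f['camera_matrix']);d=np.array(f['distortion'],float);T=np.array(f['world_from_camera'])
    p=cv2.undistortPoints(np.array(pts,float).reshape(-1,1,2),K,d).reshape(-1,2)
    D=np.c_[p[:,0],-p[:,1],-np.ones(len(p))]@T[:3,:3].T
    o=T[:3,3]; z=np.broadcast_to(z,len(p))
    return o+D*((z-o[2])/D[:,2])[:,None]
E
python3 - <<'E'
from h import *
for n in('top','side'):
    f=grab(n);save(f,n+'1.png');print(n,np.round(f['world_from_camera'],3).tolist())
s=arm.get_state();print(s['time'],s['tcp_pos'],np.round(s['tcp_rot'],3).tolist(),s['opening'],s['ft_force'])
E
```

```text
top [[0.029, 0.994, -0.108, 0.418], [-0.999, 0.031, 0.016, -0.185], [0.019, 0.108, 0.994, 1.153], [0.0, 0.0, 0.0, 1.0]]
side [[-0.97, 0.069, -0.234, 0.31], [-0.242, -0.381, 0.892, 0.734], [-0.027, 0.922, 0.386, 0.435], [0.0, 0.0, 0.0, 1.0]]
0.1 [ 0.2916214  -0.58018631  0.22575945] [[0.893, 0.449, -0.001], [0.449, -0.893, 0.002], [0.0, -0.002, -1.0]] 0.09167996239103984 [0.65308908 0.14791291 0.68636448]
```

View pics/top1.png

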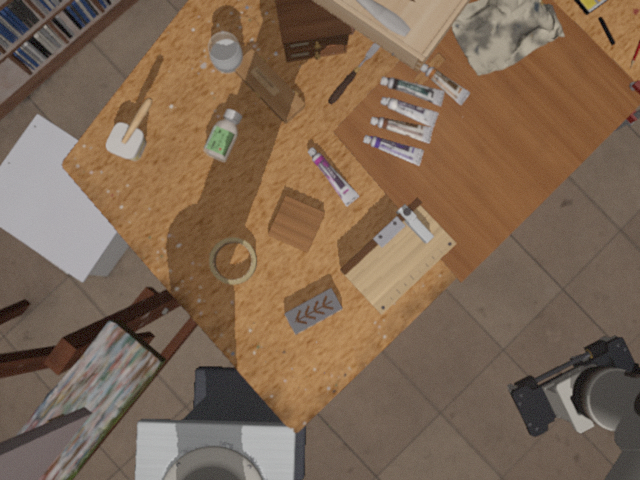

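View pics/side1.png

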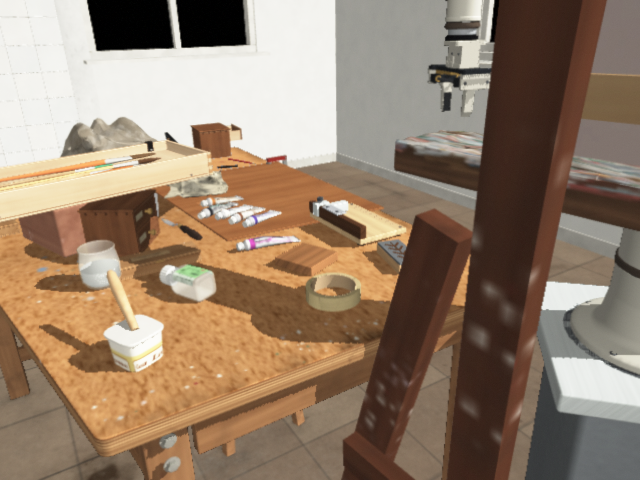

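The top view shows the block at about (313,311), the board bed centred near (400,255), the fence running (343,272)–(418,203), the stop at about (415,225), and the strip at about (388,233). Next I'll zoom in on that area.

```bash
python3 - <<'E'
from h import *
im=cv2.imread('pics/top1.png')[190:340,270:470]
cv2.imwrite('pics/crop1.png',cv2.resize(im,None,fx=4,fy=4,interpolation=cv2.INTER_CUBIC))
E
```

```text
(no output)
```

View pics/crop1.png

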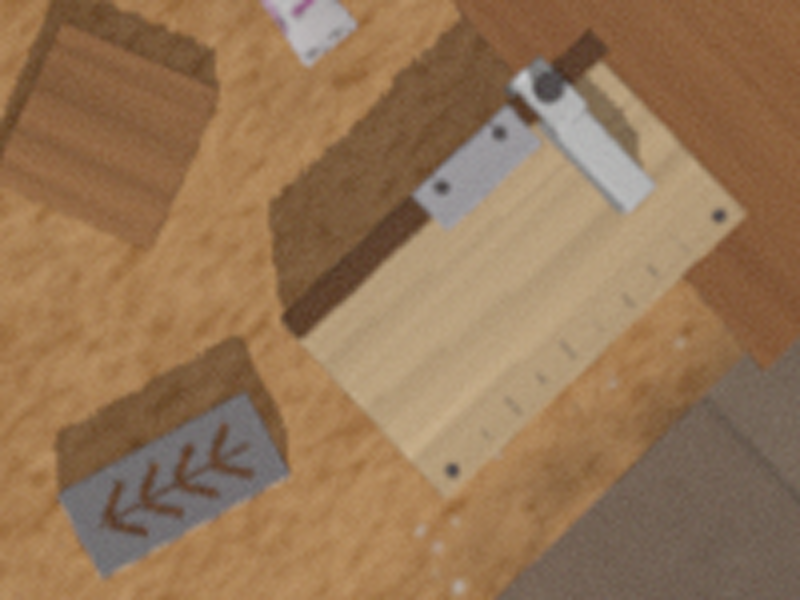

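Crop pixels: block corners are (62,495), (247,395), (290,472) and (103,578). The bed front edge runs (447,497)–(745,214), the fence inner top edge (303,337)–(607,46), the stop face edge (540,130)–(624,212), and the strip (415,195)–(540,145).

```bash
cat > m.py <<'E'
from h import *
f=grab('top')
c=lambda L:np.array(L,float)/4-0.375+[270,190]
B=ray(f,c([(62,495),(247,395),(290,472),(103,578)]),.024)
F=ray(f,c([(303,337),(607,46)]),.0466)
E=ray(f,c([(447,497),(745,214)]),.0186)
S=ray(f,c([(540,130),(624,212)]),.0426)
bl=cv2.minAreaRect((B[:,:2]*1000).astype(np.float32))
print('block',B[:,:2].mean(0),bl)
d=B[1]-B[0]+B[2]-B[3];print('block yaw',np.degrees(np.arctan2(d[1],d[0])))
# board y axis: toward robot = from far to near
for n,v in(('edge',E),('fence',F)):
    w=v[0]-v[1];print(n,v[:,:2].tolist(),np.hypot(*w[:2]),np.degrees(np.arctan2(w[1],w[0])))
w=E[0]-E[1];w2=F[0]-F[1];u=w[:2]/np.hypot(*w[:2])+w2[:2]/np.hypot(*w2[:2]);u/=np.hypot(*u);x=np.array([u[1],-u[0]])
if x@(F[0]-E[0])[:2]<0:x=-x
# board origin estimates
print('y',u,'x',x)
print('o',[(p[:2]-x*a-u*b).tolist() for p,a,b in((E[0],-.055,.107),(E[1],-.055,-.107),(F[0],.054,.107),(F[1],.054,-.107))])
o=np.mean([(p[:2]-x*a-u*b) for p,a,b in((E[0],-.055,.107),(E[1],-.055,-.107),(F[0],.054,.107),(F[1],.054,-.107))],0)
print('O',o,'stop xy board',[((p[:2]-o)@x,(p[:2]-o)@u) for p in S])
E
python3 m.py
```

```text
block [ 0.38002634 -0.19105804] ((380.10052490234375, -190.42807006835938), (46.003562927246094, 107.355712890625), 30.88787078857422)
block yaw -59.529163101210194
edge [[0.3775696087535193, -0.32819250516855714], [0.5256875712525685, -0.47924416495916433]] 0.2115550395059571 134.43816793834404
fence [[0.45515985814544807, -0.2516843168734023], [0.6059223835036398, -0.4014963121607084]] 0.21253934455611562 135.18119027420164
y [-0.70475407  0.70945169] x [0.70945169 0.70475407]
o [[0.49199813717169893, -0.365342362288738], [0.4892987288392608, -0.3645713602153217], [0.4922581522497092, -0.3656523675479389], [0.4922033067764135, -0.3636417009712215]]
O [ 0.49143958 -0.36480195] stop xy board [(np.float64(0.047764312988179354), np.float64(-0.05300722213206379)), (np.float64(-0.010958559830071898), np.float64(-0.055183686202795595))]
```

```bash
python3 -m jog '[8,35,-5,0.145,8,35,-5,0.145,8,35,-5,0.145,8,35,-5,0.145,8,35,-5,0.145]' 100
python3 -m jog '[8,35,-5,0.145,8,35,-5,0.145,8,35,-5,0.145,8,35,-5,0.145,8,35,-5,0.145]'
python3 -m jog '[8,40,-5,0.14,0,0,0,0.05]'
python3 - <<'E'
from h import *
f=grab('wrist');save(f,'w1.png');s=arm.get_state();r=s['tcp_rot'];print(s['time'],s['tcp_pos'],np.degrees(np.arctan2(r[1,1],r[0,1])),s['q'])
E
```

```text
time: 0.65
tcp_pos: [0.3319, -0.4041, 0.2013]
tcp_rot: [[0.365, 0.931, -0.0], [0.931, -0.365, 0.0], [0.0, -0.0, -1.0]]
ft_force: [-0.3, -0.1, 0.9]
opening: 0.0919
grasp_force: 0.0
time: 1.15
tcp_pos: [0.3719, -0.2294, 0.1766]
tcp_rot: [[-0.344, 0.939, -0.0], [0.939, 0.344, -0.0], [-0.0, -0.0, -1.0]]
ft_force: [0.2, -0.3, -1.0]
opening: 0.0919
grasp_force: 0.0
time: 1.35
tcp_pos: [0.3803, -0.1854, 0.1713]
tcp_rot: [[-0.52, 0.854, -0.001], [0.854, 0.52, 0.002], [0.002, 0.0, -1.0]]
ft_force: [-0.2, -0.3, -0.5]
opening: 0.092
grasp_force: 0.0
1.4 [ 0.38003571 -0.18797092  0.17150109] 31.24756923223707 [ 71.9496303   14.24649751 -54.56792239 122.05725957  15.03113803
  50.59886729  39.79616585]
```

View pics/w1.png

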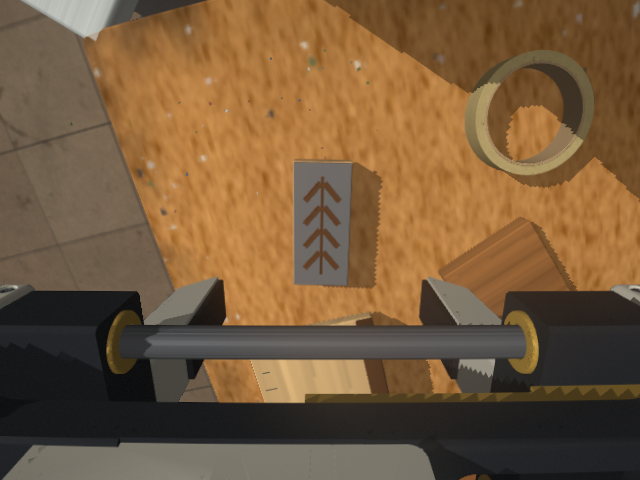

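The wrist view shows the block's grey face with corners (294,160), (352,162), (348,286) and (295,285), centred between the fingers.

```bash
python3 - <<'E'
from h import *
f=grab('wrist');im=f['frame'].astype(int)
m=((abs(im[:,:,0]-im[:,:,2])<25)&(im.sum(2)>200)).astype(np.uint8);m[:140]=0;m[295:]=0;m[:,:270]=0;m[:,370:]=0
m=cv2.morphologyEx(m,cv2.MORPH_CLOSE,np.ones((25,25)))
c=max(cv2.findContours(m,0,2)[0],key=cv2.contourArea)[:,0]
q=cv2.boxPoints(cv2.minAreaRect(c));print(q)
B=ray(f,c,.024);print(cv2.minAreaRect((B[:,:2]*1000).astype(np.float32)))
B=ray(f,[(294,160),(352,162),(348,286),(295,285)],.024);print(B[:,:2].mean(0),cv2.minAreaRect((B[:,:2]*1000).astype(np.float32)))
s=arm.get_state();print(s['tcp_pos'])
E
```

```text
[[296. 160.]
 [353. 160.]
 [353. 282.]
 [296. 282.]]
((382.29083251953125, -189.51808166503906), (46.956546783447266, 107.31214904785156), 30.046152114868164)
[ 0.38256854 -0.19213685] ((382.5636291503906, -191.95315551757812), (47.51311492919922, 110.40618896484375), 30.423757553100586)
[ 0.37996324 -0.18971148  0.17165698]
```

```bash
python3 -m jog '[2,-1,-45,-0.015,0,0,-45,0,0,0,-45,0,0,0,-20,0,0,0,-10,0]'
python3 -m jog '[0,0,0,0,0,0,0,0]'
```

```text
time: 1.95
tcp_pos: [0.3804, -0.1919, 0.0045]
tcp_rot: [[-0.494, 0.869, -0.003], [0.869, 0.494, 0.002], [0.003, -0.002, -1.0]]
ft_force: [0.6, 0.5, -0.4]
opening: 0.0916
grasp_force: 0.0
time: 2.15
tcp_pos: [0.3828, -0.1924, 0.0075]
tcp_rot: [[-0.496, 0.868, 0.001], [0.868, 0.496, -0.001], [-0.001, 0.001, -1.0]]
ft_force: [0.4, -0.2, -0.2]
opening: 0.0915
grasp_force: 0.0
```

```bash
python3 -m jog '[0,0,-2,0,0,0,0,0,0,0,0,0,0,0,0,0,0,0,0,0]' 30 25
python3 -m jog '[0,0,0,0,0,0,0,0,0,0,0,0]'
python3 -m jog '[0,0,20,0,0,0,20,0,0,0,20,0,0,0,0,0]'
```

```text
time: 2.65
tcp_pos: [0.3821, -0.1919, 0.005]
tcp_rot: [[-0.497, 0.868, 0.0], [0.868, 0.497, -0.0], [-0.0, 0.0, -1.0]]
ft_force: [-0.1, 1.1, -0.1]
opening: 0.0564
grasp_force: 0.0
time: 2.95
tcp_pos: [0.3822, -0.1918, 0.0049]
tcp_rot: [[-0.497, 0.868, 0.0], [0.868, 0.497, -0.0], [-0.0, 0.0, -1.0]]
ft_force: [0.2, -0.4, 3.6]
opening: 0.0502
grasp_force: 25.0
time: 3.35
tcp_pos: [0.3831, -0.1924, 0.0661]
tcp_rot: [[-0.497, 0.868, 0.003], [0.868, 0.497, -0.002], [-0.003, 0.001, -1.0]]
ft_force: [0.4, -1.0, -2.6]
opening: 0.0499
grasp_force: 25.0
```

```bash
python3 -m jog '[16,-31,10,0.05,16,-31,10,0.05,16,-31,5,0.05,16,-31,0,0.05,14,-30,0,0.055]'
python3 -m jog '[0,0,0,0,0,0,0,0]'
python3 - <<'E'
from h import *
f=grab('wrist');save(f,'w2.png');f=grab('top');cv2.imwrite('pics/t2.png',cv2.resize(f['frame'][190:340,270:470,::-1],None,fx=4,fy=4,interpolation=2))
s=arm.get_state();r=s['tcp_rot'];print(s['time'],s['tcp_pos'],np.degrees(np.arctan2(r[1,1],r[0,1])))
E
```

```text
time: 3.85
tcp_pos: [0.4598, -0.3471, 0.0881]
tcp_rot: [[-0.701, 0.713, -0.001], [0.713, 0.701, 0.0], [0.001, -0.001, -1.0]]
ft_force: [0.8, 1.5, -2.4]
opening: 0.0496
grasp_force: 25.0
time: 4.05
tcp_pos: [0.459, -0.3456, 0.0877]
tcp_rot: [[-0.698, 0.716, -0.002], [0.716, 0.698, 0.002], [0.003, 0.0, -1.0]]
ft_force: [0.1, 0.6, -2.0]
opening: 0.0497
grasp_force: 25.0
4.15 [ 0.45902966 -0.34402832  0.08837569] 44.454653424679556
```

View pics/w2.png

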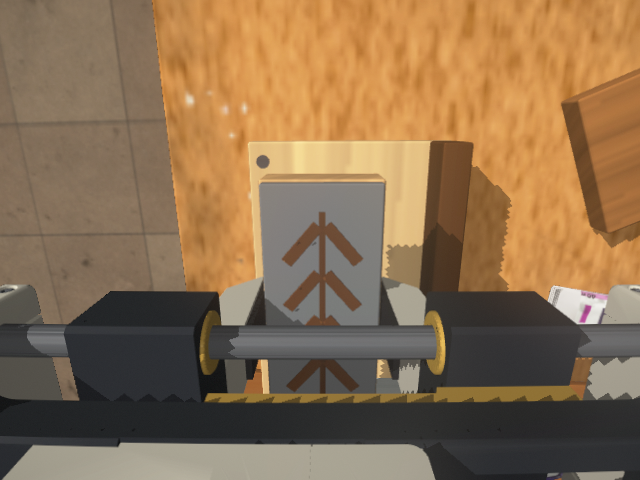

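The wrist view shows the block held over the bed. The bed's near front corner is at (249,142), the fence's inner top corner at (430,142), and the fence's inner edge runs down to about (424,285).

```bash
python3 - <<'E'
from h import *
f=grab('wrist')
P=ray(f,[(249,142),(430,142),(424,285),(255,262)],[.0186,.0466,.0466,.0186])[:,:2];print(P)
a=lambda v:np.degrees(np.arctan2(v[1],v[0]))
print('fence dir',a(P[1]-P[2]),'edge dir',a(P[0]-P[3]),'across',a(P[1]-P[0]),np.hypot(*(P[1]-P[0])))
u=np.array([-.7047,.7094]);x=np.array([.7094,.7047])
print('o',P[0]+.055*x-.107*u,P[1]-.054*x-.107*u,P[2]@x-.054)
s=arm.get_state();t=s['tcp_pos'][:2]
for o in(P[0]+.055*x-.107*u,P[1]-.054*x-.107*u):print('tcp in board',(t-o)@x,(t-o)@u)
E
```

```text
[[ 0.37997478 -0.32619262]
 [ 0.45112859 -0.25513946]
 [ 0.51029841 -0.31118783]
 [ 0.43323893 -0.38094436]]
fence dir 136.5518566978298 edge dir 134.21097383961794 across 44.95944510028023 0.10055554007766906
o [ 0.49439468 -0.36333992] [ 0.48822389 -0.36909906] 0.08871162921909653
tcp in board -0.011381114763766551 0.03850378598097798
tcp in board -0.0029450924640899248 0.03824076874650584
```

```bash
python3 -m jog '[0,0,-20,0,0,0,-20,0,0,0,-14,0,0,0,-6,0,0,0,0,0]'
python3 -m jog '[0,0,-1,0,0,0,-1,0,0,0,0,0]'
```

```text
time: 4.7
tcp_pos: [0.4594, -0.3449, 0.029]
tcp_rot: [[-0.7, 0.714, -0.001], [0.714, 0.7, 0.001], [0.002, -0.0, -1.0]]
ft_force: [0.6, 0.7, -2.1]
opening: 0.0497
grasp_force: 25.0
time: 5.0
tcp_pos: [0.4603, -0.346, 0.0283]
tcp_rot: [[-0.7, 0.715, 0.001], [0.715, 0.7, -0.001], [-0.001, 0.0, -1.0]]
ft_force: [0.3, -0.1, -2.8]
opening: 0.05
grasp_force: 25.0
```

```bash
python3 -m jog '[0,0,-1,0,0,0,-1,0,0,0,-1,0,0,0,0,0]'
python3 -m jog '[0,0,-1,0,0,0,0,0]'
```

```text
time: 5.4
tcp_pos: [0.4599, -0.3457, 0.0246]
tcp_rot: [[-0.7, 0.714, -0.0], [0.714, 0.7, 0.0], [0.0, -0.0, -1.0]]
ft_force: [0.2, 0.2, -1.8]
opening: 0.0497
grasp_force: 25.0
time: 5.6
tcp_pos: [0.4599, -0.3457, 0.0236]
tcp_rot: [[-0.7, 0.714, -0.0], [0.714, 0.7, 0.0], [0.0, 0.0, -1.0]]
ft_force: [0.3, -0.1, -1.7]
opening: 0.0499
grasp_force: 25.0
```

```bash
python3 -m jog '[0,0,-0.6,0,0,0,0,0]'
python3 -m jog '[0,0,-0.6,0,0,0,0,0]'
```

```text
time: 5.8
tcp_pos: [0.46, -0.3457, 0.0235]
tcp_rot: [[-0.7, 0.714, -0.0], [0.714, 0.7, -0.0], [-0.0, -0.0, -1.0]]
ft_force: [-2.7, 0.8, 3.7]
opening: 0.0496
grasp_force: 25.0
time: 6.0
tcp_pos: [0.46, -0.3457, 0.0235]
tcp_rot: [[-0.7, 0.714, -0.0], [0.714, 0.7, -0.001], [-0.0, -0.001, -1.0]]
ft_force: [-4.1, 2.9, 9.7]
opening: 0.05
grasp_force: 25.0
```

```bash
python3 -m jog '[0,0,0.6,0,0,0,0,0,0,0,0,0,0,0,0,0]' 67
python3 -m jog '[0,0,15,0,0,0,20,0,0,0,25,0,0,0,0,-0.12,-3.5,-3.5,0,-0.145]'
python3 -m jog '[-8,-8,0,-0.145,-8,-8,0,-0.145,-8,-8,0,-0.145,-8,-8,0,-0.145,0,0,0,-0.145]' 54
python3 -m jog '[0,0,0,-0.145,0,0,0,-0.145,0,0,0,-0.145,0,0,0,-0.145,0,0,0,0]'
python3 - <<'E'
from h import *
f=grab('top');cv2.imwrite('pics/t3.png',cv2.resize(f['frame'][190:340,270:470,::-1],None,fx=4,fy=4,interpolation=2))
s=arm.get_state();r=s['tcp_rot'];print(s['time'],s['tcp_pos'],np.degrees(np.arctan2(r[1,1],r[0,1])))
E
```

```text
time: 6.4
tcp_pos: [0.46, -0.3458, 0.023]
tcp_rot: [[-0.7, 0.714, 0.0], [0.714, 0.7, 0.0], [0.0, 0.0, -1.0]]
ft_force: [-1.5, 0.0, -0.3]
opening: 0.0612
grasp_force: 0.0
time: 6.9
tcp_pos: [0.458, -0.3491, 0.0853]
tcp_rot: [[-0.485, 0.875, 0.003], [0.875, 0.485, -0.001], [-0.002, 0.002, -1.0]]
ft_force: [-0.5, 0.2, -0.0]
opening: 0.0617
grasp_force: 0.0
time: 7.4
tcp_pos: [0.4232, -0.383, 0.084]
tcp_rot: [[0.221, 0.975, -0.0], [0.975, -0.221, -0.001], [-0.001, -0.0, -1.0]]
ft_force: [-0.6, 0.2, -0.5]
opening: 0.0498
grasp_force: 0.0
time: 7.9
tcp_pos: [0.4252, -0.3812, 0.0843]
tcp_rot: [[0.714, 0.7, 0.001], [0.7, -0.714, -0.001], [0.0, 0.001, -1.0]]
ft_force: [-0.5, 0.3, 0.2]
opening: 0.0494
grasp_force: 0.0
7.95 [ 0.42501197 -0.38114277  0.08404351] -45.33396993378625
```

View pics/t3.png

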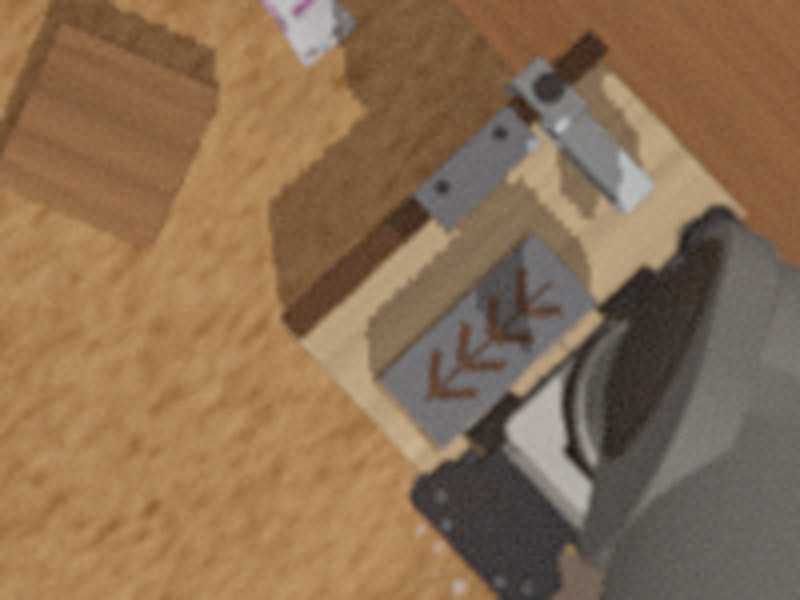

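The block lies on the bed, square to the fence, with corners (377,378), (443,445), (525,235) and (600,310). The fingers stand in front of it, so I'll descend and push.

```bash
python3 -m jog '[0,0,-25,0,0,0,-20,0,0,0,-10,0,0,0,-3,0,0,0,0,0]'
python3 -m jog '[4,4,0,0,4,4,0,0,2,2,0,0,2,2,0,0,2,2,0,0]'
python3 -m jog '[3,3,0,0,3,3,0,0,3,3,0,0,3,3,0,0,2,2,0,0]'
```

```text
time: 8.45
tcp_pos: [0.4246, -0.3812, 0.0252]
tcp_rot: [[0.713, 0.701, 0.0], [0.701, -0.713, 0.0], [0.0, -0.0, -1.0]]
ft_force: [1.0, 0.4, 1.3]
opening: 0.0495
grasp_force: 0.0
time: 8.95
tcp_pos: [0.4383, -0.368, 0.0256]
tcp_rot: [[0.714, 0.7, -0.0], [0.7, -0.714, -0.001], [-0.001, 0.001, -1.0]]
ft_force: [-1.5, -0.8, 2.4]
opening: 0.0493
grasp_force: 1.3
time: 9.45
tcp_pos: [0.4528, -0.3526, 0.0251]
tcp_rot: [[0.713, 0.701, -0.0], [0.701, -0.713, 0.0], [0.0, -0.0, -1.0]]
ft_force: [-2.2, -1.9, 1.3]
opening: 0.0496
grasp_force: 1.4
```

```bash
python3 -m jog '[2,2,0,0,1.5,1.5,0,0,1,1,0,0,0.5,0.5,0,0,0,0,0,0]'
python3 - <<'E'
from h import *
f=grab('top');cv2.imwrite('pics/t4.png',cv2.resize(f['frame'][190:340,270:470,::-1],None,fx=4,fy=4,interpolation=2))
E
```

```text
time: 9.95
tcp_pos: [0.4576, -0.348, 0.0251]
tcp_rot: [[0.714, 0.7, 0.0], [0.7, -0.714, 0.0], [0.0, -0.0, -1.0]]
ft_force: [-0.9, -1.2, 0.8]
opening: 0.05
grasp_force: 0.9
```

View pics/t4.png

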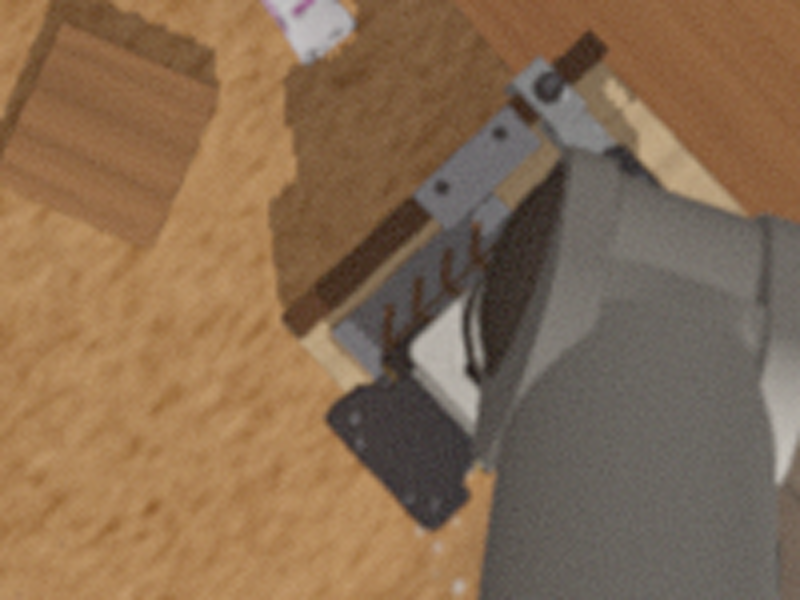

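The block's long edge is about 8 mm short of the fence (near corner at (330,328)) and parallel to it.

```bash
python3 -m jog '[1.5,1.5,0,0,1,1,0,0,1,1,0,0,0,0,0,0]'
python3 -m jog '[0.5,0.5,0,0,0.5,0.5,0,0,0.5,0.5,0,0]'
python3 -m jog '[0.3,0.3,0,0,0.3,0.3,0,0,0,0,0,0]'
```

```text
time: 10.4
tcp_pos: [0.4614, -0.3441, 0.025]
tcp_rot: [[0.713, 0.701, 0.0], [0.701, -0.713, 0.001], [0.001, -0.0, -1.0]]
ft_force: [0.1, -0.3, 0.7]
opening: 0.0496
grasp_force: 0.3
time: 10.7
tcp_pos: [0.4617, -0.3438, 0.025]
tcp_rot: [[0.714, 0.7, -0.001], [0.7, -0.714, -0.001], [-0.001, -0.0, -1.0]]
ft_force: [-3.2, -3.2, 1.2]
opening: 0.0497
grasp_force: 2.4
time: 11.0
tcp_pos: [0.4617, -0.3438, 0.0251]
tcp_rot: [[0.714, 0.7, -0.002], [0.7, -0.714, -0.001], [-0.002, -0.001, -1.0]]
ft_force: [-4.3, -3.0, 1.4]
opening: 0.0493
grasp_force: 2.9
```

```bash
python3 -m jog '[0.3,0.3,0,0,0.3,0.3,0,0,0,0,0,0]'
python3 -m jog '[0.3,0.3,0,0,0.2,0.2,0,0,0,0,0,0]'
```

```text
time: 11.3
tcp_pos: [0.4618, -0.3438, 0.0251]
tcp_rot: [[0.715, 0.699, -0.003], [0.699, -0.715, -0.002], [-0.003, -0.001, -1.0]]
ft_force: [-5.5, -5.1, 1.3]
opening: 0.0497
grasp_force: 3.6
time: 11.6
tcp_pos: [0.4618, -0.3438, 0.0251]
tcp_rot: [[0.715, 0.699, -0.003], [0.699, -0.715, -0.002], [-0.004, -0.001, -1.0]]
ft_force: [-7.0, -7.1, 1.5]
opening: 0.0499
grasp_force: 4.2
```

```bash
python3 -m jog '[-2,-2,0,0,-4,-4,0,0,0,0,20,0,0,0,25,0,0,0,15,0]'
python3 -m jog '[0,20,0,0,-10,25,0,0,-10,25,0,0,-10,21,0,0,0,0,0,0]' 0
python3 -m jog '[0,0,0,0,0,0,0,0]'
python3 - <<'E'
from h import *
f=grab('top');cv2.imwrite('pics/t5.png',cv2.resize(f['frame'][190:340,270:470,::-1],None,fx=4,fy=4,interpolation=2))
f=grab('side');cv2.imwrite('pics/s5.png',cv2.resize(f['frame'][170:290,220:420,::-1],None,fx=4,fy=4,interpolation=2))
E
```

```text
time: 12.1
tcp_pos: [0.4596, -0.3473, 0.0867]
tcp_rot: [[0.713, 0.701, 0.003], [0.701, -0.713, -0.0], [0.002, 0.002, -1.0]]
ft_force: [0.7, -0.8, 0.5]
opening: 0.0501
grasp_force: 0.0
time: 12.6
tcp_pos: [0.4271, -0.2527, 0.085]
tcp_rot: [[0.711, 0.703, -0.001], [0.703, -0.711, 0.002], [0.0, -0.002, -1.0]]
ft_force: [0.6, 0.1, -0.1]
opening: 0.0144
grasp_force: 0.0
time: 12.8
tcp_pos: [0.429, -0.2575, 0.0854]
tcp_rot: [[0.714, 0.7, 0.001], [0.7, -0.714, -0.001], [0.0, 0.001, -1.0]]
ft_force: [-0.4, -0.4, -0.8]
opening: 0.0014
grasp_force: 0.0
```

View pics/t5.png

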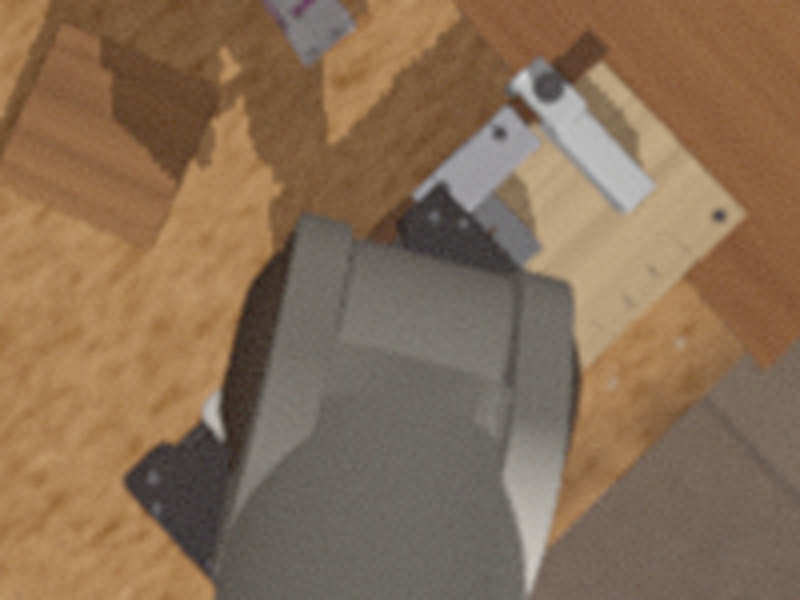

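The block's far end, under the strip, runs from about (480,203) to (540,248). The stop face edge runs (540,130)–(624,212).

```bash
python3 - <<'E'
from h import *
f=grab('top')
c=lambda L:np.array(L,float)/4-0.375+[270,190]
P=ray(f,c([(540,248),(540,130),(624,212)]),.0426)[:,:2]
u=np.array([-.7047,.7094]);x=np.array([.7094,.7047])
print('gap',P[0]@u-P[1:]@u,'x',P@x); s=arm.get_state();t=s['tcp_pos'][:2]
print(t,'tcp rel to far corner along u',(t-P[0])@u,'x offset',(t-P[0])@x,s['time'])
E
```

```text
gap [0.04137075 0.04354716] x [0.09654311 0.13931215 0.08059367]
[ 0.42857676 -0.25736032] tcp rel to far corner along u 0.13215093487583518 x offset 0.026127425824177826 12.95
```

```bash
python3 -m jog '[-6,6,0,0,0,0,-25,0,0,0,-25,0,0,0,-8,0,0,0,-2,0]'
python3 -m jog '[2,-2,0,0,2,-2,0,0,2,-2,0,0,2,-2,0,0,0,0,0,0]'
python3 -m jog '[2,-2,0,0,2,-2,0,0,2,-2,0,0,2,-2,0,0,0,0,0,0]'
```

```text
time: 13.45
tcp_pos: [0.4212, -0.2498, 0.0242]
tcp_rot: [[0.714, 0.7, -0.002], [0.7, -0.714, 0.001], [-0.0, -0.002, -1.0]]
ft_force: [-0.2, 0.7, -0.3]
opening: 0.0004
grasp_force: 0.0
time: 13.95
tcp_pos: [0.4309, -0.2592, 0.0256]
tcp_rot: [[0.714, 0.7, 0.001], [0.7, -0.714, -0.001], [0.0, 0.001, -1.0]]
ft_force: [0.4, 0.5, -0.6]
opening: 0.0002
grasp_force: 0.0
time: 14.45
tcp_pos: [0.438, -0.2665, 0.025]
tcp_rot: [[0.714, 0.7, -0.001], [0.7, -0.714, 0.0], [-0.0, -0.001, -1.0]]
ft_force: [-0.7, 1.6, 1.0]
opening: 0.0005
grasp_force: 0.9
```

```bash
python3 -m jog '[2,-2,0,0,2,-2,0,0,2,-2,0,0,2,-2,0,0,2,-2,0,0]'
python3 -m jog '[2,-2,0,0,2,-2,0,0,2,-2,0,0,2,-2,0,0,1,-1,0,0]'
python3 - <<'E'
from h import *
f=grab('top');cv2.imwrite('pics/t6.png',cv2.resize(f['frame'][190:340,270:470,::-1],None,fx=4,fy=4,interpolation=2))
E
```

```text
time: 14.95
tcp_pos: [0.4484, -0.2769, 0.0251]
tcp_rot: [[0.714, 0.7, 0.0], [0.7, -0.714, -0.0], [-0.0, 0.0, -1.0]]
ft_force: [-1.6, 1.0, -0.6]
opening: 0.0005
grasp_force: 0.6
time: 15.45
tcp_pos: [0.4573, -0.2859, 0.0251]
tcp_rot: [[0.714, 0.7, -0.0], [0.7, -0.714, -0.0], [-0.0, 0.0, -1.0]]
ft_force: [-1.7, 1.2, -0.6]
opening: 0.0009
grasp_force: 0.9
```

View pics/t6.png

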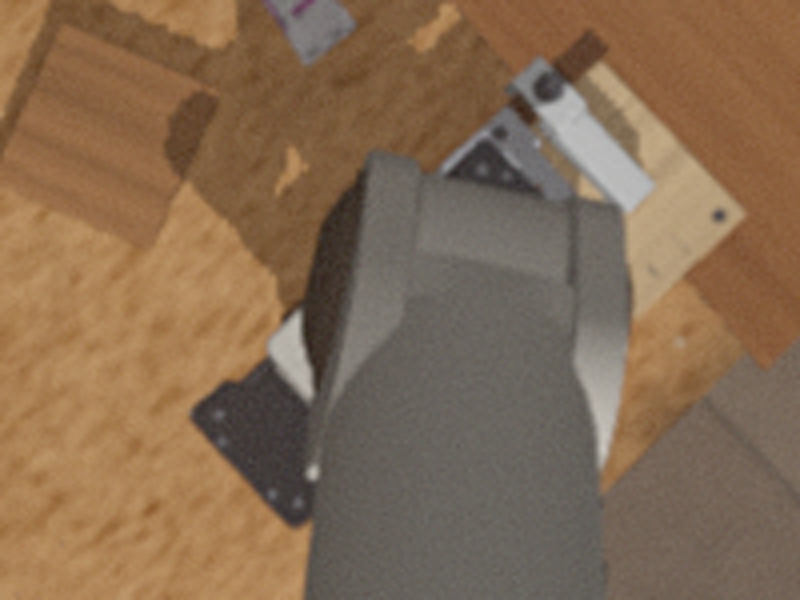

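The block's far end, about (525,130)–(577,190), is roughly 10 mm short of the stop, with its long edge still along the fence.

```bash
python3 -m jog '[1,-1,0,0,1,-1,0,0,1,-1,0,0,1,-1,0,0,0,0,0,0]'
python3 -m jog '[0.5,-0.5,0,0,0.5,-0.5,0,0,0.5,-0.5,0,0]'
python3 -m jog '[0.5,-0.5,0,0,0.5,-0.5,0,0,0.5,-0.5,0,0]'
```

```text
time: 16.0
tcp_pos: [0.4613, -0.2899, 0.0251]
tcp_rot: [[0.714, 0.7, 0.0], [0.7, -0.714, -0.0], [0.0, 0.0, -1.0]]
ft_force: [-1.7, 0.8, -0.7]
opening: 0.0001
grasp_force: 0.9
time: 16.3
tcp_pos: [0.4623, -0.2909, 0.0251]
tcp_rot: [[0.714, 0.7, -0.001], [0.7, -0.714, 0.0], [-0.0, -0.001, -1.0]]
ft_force: [-4.2, 0.6, 1.7]
opening: 0.0005
grasp_force: 2.0
time: 16.6
tcp_pos: [0.464, -0.2926, 0.0251]
tcp_rot: [[0.714, 0.7, -0.0], [0.7, -0.714, 0.0], [-0.0, -0.0, -1.0]]
ft_force: [-4.1, 0.5, 0.8]
opening: 0.0002
grasp_force: 2.1
```

```bash
python3 -m jog '[0.5,-0.5,0,0,0.5,-0.5,0,0,0.5,-0.5,0,0]'
python3 -m jog '[0.4,-0.5,0,0,0.4,-0.5,0,0,0,0,0,0]'
```

```text
time: 16.9
tcp_pos: [0.4652, -0.2938, 0.025]
tcp_rot: [[0.714, 0.7, -0.001], [0.7, -0.714, 0.0], [-0.0, -0.001, -1.0]]
ft_force: [-6.2, 3.2, 5.1]
opening: 0.0003
grasp_force: 3.5
time: 17.2
tcp_pos: [0.4652, -0.2939, 0.0251]
tcp_rot: [[0.714, 0.701, -0.003], [0.701, -0.714, 0.001], [-0.001, -0.003, -1.0]]
ft_force: [-7.4, 5.0, 7.9]
opening: 0.0004
grasp_force: 4.7
```

```bash
python3 -m jog '[0.3,-0.4,0,0,0,0,0,0]'
python3 -m jog '[-1,1,0,0,-4,4,0,0,-6,6,0,0,0,0,30,0,0,0,40,0]'
python3 -m jog '[-20,20,20,0,-30,30,0,0,-30,40,0,0,-20,45,0,0,0,45,0,0]'
python3 -m jog '[0,45,20,0,0,45,0,0,0,0,0,0]'
python3 - <<'E'
from h import *
f=grab('top');cv2.imwrite('pics/t7.png',cv2.resize(f['frame'][190:340,270:470,::-1],None,fx=4,fy=4,interpolation=2))
E
```

```text
time: 17.4
tcp_pos: [0.4652, -0.2939, 0.025]
tcp_rot: [[0.713, 0.701, -0.003], [0.701, -0.713, 0.002], [-0.001, -0.004, -1.0]]
ft_force: [-9.1, 5.0, 9.3]
opening: 0.0006
grasp_force: 5.3
time: 17.9
tcp_pos: [0.4547, -0.283, 0.0942]
tcp_rot: [[0.713, 0.701, -0.002], [0.701, -0.713, 0.002], [0.0, -0.003, -1.0]]
ft_force: [0.5, -0.5, 1.1]
opening: 0.0003
grasp_force: 0.0
time: 18.4
tcp_pos: [0.3527, -0.1036, 0.1149]
tcp_rot: [[0.715, 0.699, -0.001], [0.699, -0.715, -0.002], [-0.002, 0.001, -1.0]]
ft_force: [1.0, -0.0, 0.5]
opening: 0.0007
grasp_force: 0.0
time: 18.7
tcp_pos: [0.357, -0.0095, 0.1362]
tcp_rot: [[0.708, 0.707, 0.005], [0.707, -0.708, 0.0], [0.003, 0.003, -1.0]]
ft_force: [-0.3, -1.4, -0.0]
opening: 0.0006
grasp_force: 0.0
```

View pics/t7.png

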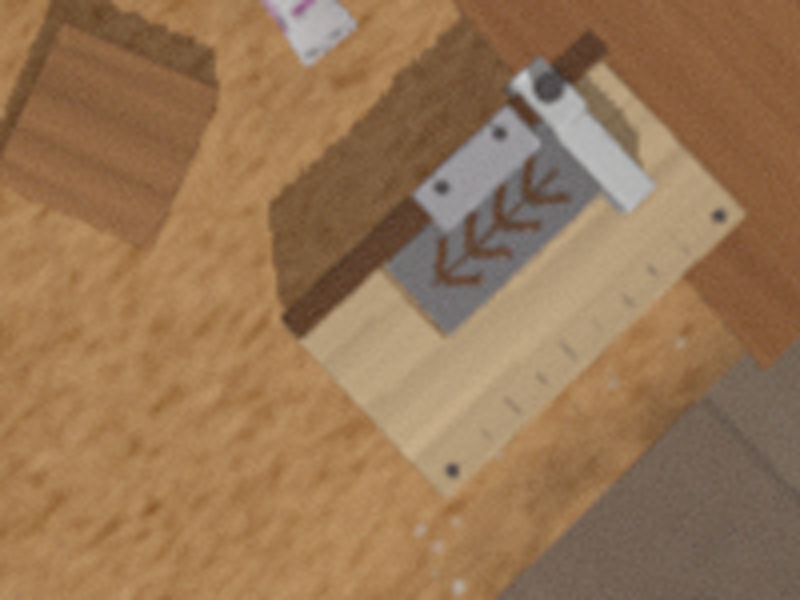

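The block appears flush with both the fence and the stop, and the stop hasn't moved. I'll check the parallelism numerically.

```bash
python3 - <<'E'
from h import *
f=grab('top');im=cv2.cvtColor(f['frame'],cv2.COLOR_RGB2HSV)
S=im[:,:,1].astype(float)
S=cv2.GaussianBlur(S,(0,0),0.7)
def edge(A,B,t0,t1,z,n=40,h=5):
    A=np.array(A)/4-.375+[270,190];B=np.array(B)/4-.375+[270,190];d=(B-A)/np.hypot(*(B-A));nn=np.array([-d[1],d[0]]);pts=[]
    for t in np.linspace(t0,t1,n):
        s=np.arange(-h,h+.01,.25);p=A+(B-A)*t+s[:,None]*nn
        v=cv2.remap(G.astype(np.float32),p[:,0].astype(np.float32)[None],p[:,1].astype(np.float32)[None],1)[0]
        g=abs(np.gradient(v));pts.append(p[g.argmax()])
    P=ray(f,pts,z)[:,:2].astype(np.float32)*1000
    l=cv2.fitLine(P,cv2.DIST_HUBER,0,.01,.01).ravel();r=(P-l[2:])@np.array([-l[1],l[0]])
    return np.degrees(np.arctan2(l[1],l[0]))%180,l[2:],np.std(r)
G=S; a=edge((447,333),(603,195),.08,.85,.0426,h=3);print('block front',a)
G=im[:,:,2].astype(float)
b=edge((303,337),(415,232),.08,.5,.0466,h=3);print('fence',b)
c=edge((447,497),(745,214),.05,.7,.0186,h=3);print('bed edge',c)
n=np.array([.7094,.7047]);print('front edge minus bed edge (want 59 mm)',(a[1]-c[1])@n)
E
```

```text
block front (np.float32(134.5439), array([ 491.772 , -358.3927], dtype=float32), np.float32(0.29471987))
fence (np.float32(132.5927), array([ 470.59872, -267.88727], dtype=float32), np.float32(0.31740668))
bed edge (np.float32(134.0886), array([ 430.08905, -382.73218], dtype=float32), np.float32(2.6736147))
front edge minus bed edge (want 59 mm) 60.90991659545898
```

```bash
python3 -c "
from workcell import arm
print(arm.finish_job())"
```

```text
the job is handed in; nothing more can be done
None
```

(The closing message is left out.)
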